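# Centre the wobbly cell model on its display stand

### The job

The yellow cell model stands too near the edge of its round stand: push it with light taps of the fingertips until it stands upright in the centre of the stand, in the middle of the blue disc. It is top-heavy, so tap it gently and low at its foot; do not grip it, lift it or tip it over. Leave the green model and everything else on the table as they are.

Things in the scene. Friction and masses are not known exactly. Their poses are not given: they have to be found in the camera images.
- yellow_model: yellow cell model, top-heavy, about 90 g, loose, stands upright on a stand, round about its z axis; origin: centre of its underside. From below: underside 30 mm across; brown foot rim 42 mm across (its widest part) between 5 and 15 mm up; thin stem; yellow ball 36 mm across centred 42 mm up; top at 60 mm. It slides when pushed at the foot rim and topples when pushed at the ball
- yellow_stand: round wooden stand under the yellow model, 80 mm across, 40 mm high, fixed to the table; origin: centre of its underside, on its axis; flat top 40 mm above the origin, with a blue disc 52 mm across painted at its centre
- green_model: green cell model, same shape and size as the yellow one, already centred on its own stand; origin: centre of its underside. To be left alone
- green_stand: the green model's stand, same as the other stand, fixed; origin: centre of its underside
- large_cell: flat round cell model, brown crust with yellow face, 100 mm across, 20 mm thick; origin: centre of its underside. Bystander
- small_cell: flat round cell model, brown crust with yellow face, 80 mm across, 20 mm thick; origin: centre of its underside. Bystander
- yellow_tube: yellow paint tube lying flat, about 115 mm long, 34 mm wide, 24 mm high; origin: on its underside, near the middle of its length. Bystander
- green_tube: green paint tube lying flat, about 115 mm long, 34 mm wide, 24 mm high; origin: on its underside, near the middle of its length. Bystander
- red_tube: red paint tube lying flat, about 115 mm long, 34 mm wide, 24 mm high; origin: on its underside, near the middle of its length. Bystander
- clear_box: clear open box with plaster and a twig in it, 75 x 140 mm, 32 mm high; origin: centre of its underside. Bystander
- brush: black-handled paint brush lying flat, about 165 mm long, 8 mm thick; origin: on its underside, near the middle of its length. Bystander
Mind the look-alikes: they are no part of the job. Leave any purple look-alike of the green_stand alone.

How it is judged:
By the outcome, as a careful person would: the job done as asked, in the order asked, and still so for the second after the job is handed in, with the robot touching nothing.
It also fails if it takes over 58 s, if anything falls off the work surface, if the arm or the gripper's body presses on something with over 40 N, if the wrist force passes 120 N, or if a joint passes its speed limit or range.

### The arm

A 7-joint arm with a two-finger parallel gripper is mounted at the origin on the work surface. World frame = base frame: x ahead of the robot, y to its left, z up, the work surface at z = 0. Lengths are in m, angles in rad, forces in N, time in s.
With the tool pointing down it reaches from about 0.4 to 0.85 m from the base axis. Payload 10.4 kg.
Tool frame: the origin (TCP) lies between the finger pads; the fingertips stand 8 mm ahead of it and the grasp point (between the pads) lies 11 mm behind it; z points along the fingers, x is the direction in which the jaws open and shut, and the axes are right-handed (so a half turn about z gives the same grasp; the last joint's range is limited). The gripper opens to 87 mm and grips with 3 to 60 N. Pads are 19 mm wide; open, the fingers measure 117 mm over their backs; the gripper's body (75 mm by 190 mm) begins 51 mm behind the grasp point.
Start: joints at [-0.023, 0.332, -0.065, 1.46, 0.022, 1.35, -0.088], TCP at [0.625, 0, 0.231] pointing down, gripper open.
Joint ranges: [-2.6, 2.6], [-0.5, 2.12], [-1.47, 1.34], [0.16, 2.42], [-1.27, 4.41], [0.06, 2.06], [-2.6, 2.6]. Speed limits (rad/s): [2.22, 2.22, 2.79, 2.79, 3.14, 3.14, 3.14].

### API

Orientations are given as a unit quaternion [x, y, z, w].
In Python, from bench import r, viewer gives the robot as it stands.
- The arm moves only by the tool apply_moves, never from a script. Its argument "increments" is a list of rows, each an object with "grip": the closure in counts, from 0 (fully open) to 255 (shut); "xyz": the shift along the tool's x, y, z in mm, a list of three; "rotation": the turn, a rotation vector about the tool's x, y, z in degrees, a list of three. A call has 1 to 5 rows; each row is the pose to reach, as a shift and turn from the pose measured when the call began, along the tool's axes at that moment; what a row does not reach only later rows make up. A row lasts 1/8 s, in which the tool goes at most 62.5 mm and 10.7 degrees, less where a joint would pass 70% of its speed; a pose out of reach is approached as far as the arm can. A call with a gripper value outside its range is refused whole. The fingers move at their own pace and stop on an object; "squeeze" is the grip in N (left out, the last holds). Time passes only in rows, so rows that repeat a pose let the fingers close. It gives the time, the measured TCP pose, the force and the opening at its end, in the units of the state.
- r.read_state(): the state, without advancing time (a new reading comes with each control period).
- viewer.camera(name): name is "scene" or "side" or "wrist"; returns a dict with "img" (384x512x3 uint8, blue, green, red), "range_z" (384x512 float32, m along the optical axis (not along the pixel's ray), 0 where there is no reading), "vertical_fov" (degrees; the focal length in pixels is half the picture's height over the tangent of half this angle, whatever the lens; pixels are square), "cx", "cy" (the principal point, pixels), "rvec" (rotation vector, rad) and "tvec" (3), from world to camera coordinates, as OpenCV has them. Camera axes: x right, y down, z forward; pixel columns grow to the right and rows downward; lengths in m; the calibration is good to about 2 mm. A picture is of the moment at which its call begins.
- r.close_job(): hands the job in, once; it reports no verdict.
The state is a dict: "time": time; "joint_positions": joint angles; "joint_vel": joint speeds; "joint_torque": joint torques, N m; "ee_pos": TCP position; "eef_rot": TCP orientation; "ft_force": force on the tool from outside, world axes, zero at the start; "torque": the same for the moment, N m; "width": finger opening in m.
Only numpy, scipy, OpenCV 4.12 (cv2) and the standard library are available. Lean on these libraries where they do the work, as an engineer would, in place of code of your own. Each camera call takes 0.05 s, during which the arm holds its last target.

## Working session

There is one attempt and no reset: what is moved stays moved. The work goes in short steps, Python scripts to look and compute and a tool call to move; the robot and the scene stay as the last step left them, time stands still between calls to the robot, and variables do not carry over. Pictures are saved under pics/ and viewed, and the job is handed in when it is done.

Besides the shell and the picture viewer there is one more tool, called after ">>>" as name(argument=value, ...), one argument or row to a line, values as JSON. apply_moves: Moves the arm, as the interface text tells. Its arguments: {"type":"object","properties":{"increments":{"type":"array","items":{"type":"object","properties":{"grip":{"type":"number"},"xyz":{"type":"array","items":{"type":"number"}},"rotation":{"type":"array","items":{"type":"number"}}}}},"squeeze":{"type":"number"}},"required":["increments"]}

```bash
mkdir -p pics; ls; cat > h.py <<'E'
import numpy as np, cv2
from bench import r, viewer
def cam(n):
    c=viewer.camera(n); c['f']=c['img'].shape[0]/2/np.tan(np.radians(c['vertical_fov'])/2)
    c['R']=cv2.Rodrigues(np.array(c['rvec'],float))[0]; c['t']=np.array(c['tvec'],float).ravel(); return c
def world(c,u,v,z=None):
    d=np.array([(u-c['cx'])/c['f'],(v-c['cy'])/c['f'],1.])
    if z is None: return c['R'].T@(d*c['range_z'][int(v),int(u)]-c['t'])
    o=-c['R'].T@c['t']; w=c['R'].T@d; return o+w*(z-o[2])/w[2]
def cloud(c):
    H,W=c['range_z'].shape; v,u=np.mgrid[:H,:W]; Z=c['range_z']
    P=np.stack([(u-c['cx'])/c['f']*Z,(v-c['cy'])/c['f']*Z,Z],-1)
    P=(P-c['t'])@c['R']; P[Z==0]=np.nan; return P
def proj(c,p):
    q=c['R']@np.array(p)+c['t']; return q[0]/q[2]*c['f']+c['cx'],q[1]/q[2]*c['f']+c['cy']
E
python3 - <<'E'
from h import *
import pickle
for n in ['scene','side','wrist']:
    c=cam(n); pickle.dump(c,open(n+'.pkl','wb')); cv2.imwrite(f'pics/{n}0.png',c['img']); print(n,c['f'],-c['R'].T@c['t'],c['cx'],c['cy'])
print(r.read_state())
E
```

```text
pics
scene 406.89003356596356 [ 0.95241117 -0.38813843  0.95666165] 258.7392823335121 191.35763875394647
side 355.12257579424886 [0.34625102 0.79235589 0.66706267] 257.276801975079 193.7241615974382
wrist 301.18527813816877 [0.62334987 0.07716488 0.38567209] 259.25481342735543 193.73818830607925
{'time': 0.15, 'joint_positions': array([-0.02261061,  0.33270068, -0.06469266,  1.46071298,  0.02160342,
        1.34992669, -0.08852611]), 'joint_vel': array([ 0.00073238, -0.00035295,  0.00051137, -0.00229833,  0.00031413,
       -0.00043742,  0.00018274]), 'joint_torque': array([ 1.82067095e-03, -6.23630190e+01,  2.54254905e-02, -3.90143681e+01,
       -6.11935230e-02,  3.71907104e-02, -1.53469024e-06]), 'ee_pos': array([6.24721872e-01, 1.17961563e-06, 2.29969858e-01]), 'eef_rot': array([ 9.99999862e-01, -2.75763250e-06, -5.25545387e-04,  2.57093526e-05]), 'ft_force': array([-0.20707829, -0.44229257, -0.087516  ]), 'torque': array([ 0.02725516, -0.05245499,  0.02521921]), 'width': 0.08739410450328813}
```

View pics/scene0.png

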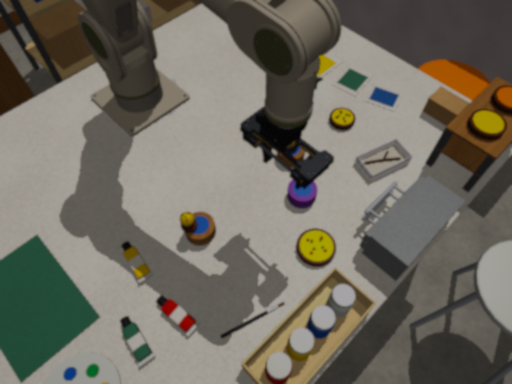

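View pics/side0.png

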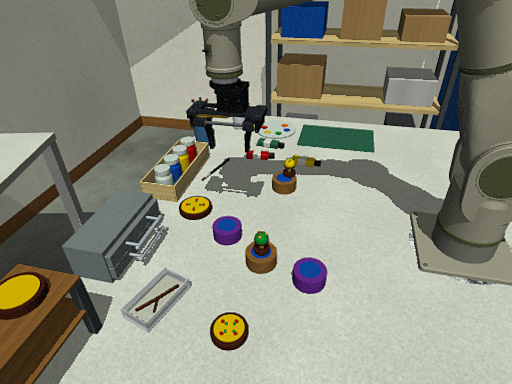

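View pics/wrist0.png

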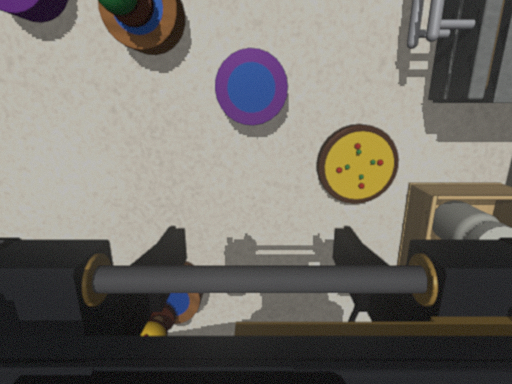

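```bash
python3 - <<'E'
from h import *
import pickle
S=pickle.load(open('scene.pkl','rb'));D=pickle.load(open('side.pkl','rb'))
a=cv2.resize(S['img'][195:260,165:235],None,fx=8,fy=8,interpolation=cv2.INTER_CUBIC)
b=cv2.resize(D['img'][145:205,255:325],None,fx=8,fy=8,interpolation=cv2.INTER_CUBIC)
cv2.imwrite('pics/cropS.png',a);cv2.imwrite('pics/cropD.png',b)
for n,c,(u0,u1,v0,v1) in [('scene',S,(165,235,195,260)),('side',D,(255,325,145,205))]:
    P=cloud(c)[v0:v1,u0:u1].reshape(-1,3); im=c['img'][v0:v1,u0:u1].reshape(-1,3).astype(int)
    m=abs(P[:,2]-.04)<.004
    blue=m&(im[:,0]>im[:,2]+40)
    print(n,'top n',m.sum(),'circle',cv2.minEnclosingCircle(P[m][:,:2].astype(np.float32)),'blue',blue.sum(),cv2.minEnclosingCircle(P[blue][:,:2].astype(np.float32)) if blue.any() else 0)
    y=(P[:,2]>.065); print('ball',y.sum(),np.nanmean(P[y],0),P[y].min(0),P[y].max(0))
    # sphere fit, R=18mm, centre z .082
    from scipy.optimize import least_squares
    Q=P[y]
    s=least_squares(lambda q:np.linalg.norm(Q-np.array(q),axis=1)-.018,np.r_[Q.mean(0)[:2],.08],loss='soft_l1',f_scale=.002);print(s.x)
E
```

```text
scene top n 470 circle ((0.5072644948959351, -0.17428329586982727), 0.04061560705304146) blue 177 ((0.506554365158081, -0.17303848266601562), 0.025278115645051003)
ball 187 [ 0.50072062 -0.19521015  0.09049294] [ 0.4830277  -0.21135255  0.07290682] [ 0.51469409 -0.17540749  0.10149005]
[ 0.49447853 -0.19288003  0.08118887]
side top n 234 circle ((0.5042385458946228, -0.168986514210701), 0.04086204618215561) blue 77 ((0.505591630935669, -0.17160576581954956), 0.026606742292642593)
ball 106 [ 0.49027749 -0.18231123  0.089806  ] [ 0.47351878 -0.2012349   0.06564743] [ 0.50868277 -0.17130858  0.10226473]
[ 0.49175383 -0.19162831  0.08369663]
```

```bash
sleep 0.1
```

```text
(no output)
```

View pics/cropS.png

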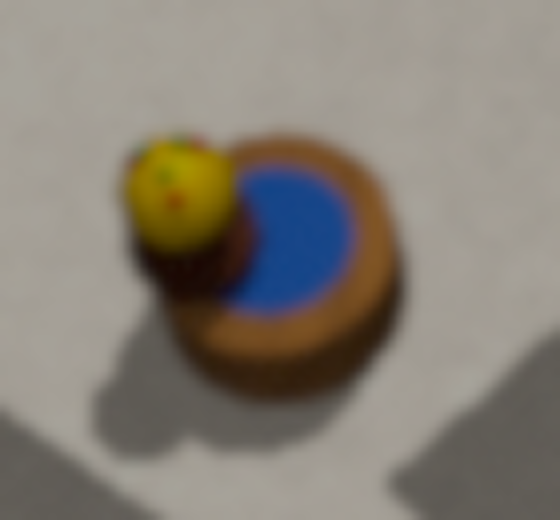

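View pics/cropD.png

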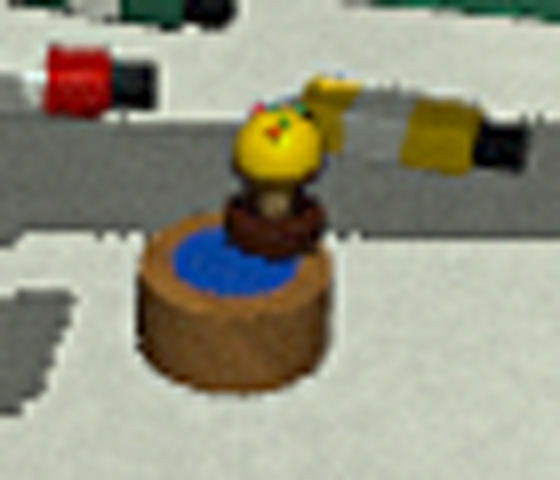

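```bash
cat >> h.py <<'E'
from scipy.spatial.transform import Rotation as Ro
C=np.array([.506,-.172])
def target(p,tilt):
    p=np.r_[np.array(p)/np.linalg.norm(p),0]; t=np.radians(tilt)
    z=p*np.sin(t)-np.array([0,0,np.cos(t)]); y=-(p*np.cos(t)+np.array([0,0,np.sin(t)])); x=np.cross(y,z)
    return np.c_[x,y,z]
def rel(pos,R=None):
    s=r.read_state(); R0=Ro.from_quat(s['eef_rot']).as_matrix()
    print('ee',s['ee_pos'].round(4),'t',s['time'],'F',s['ft_force'].round(2),'w',s['width'])
    print('shift mm',(R0.T@(np.array(pos)-s['ee_pos'])*1000).round(1), 'rot deg',None if R is None else np.degrees(Ro.from_matrix(R0.T@R).as_rotvec()).round(1))
E
python3 - <<'E'
from h import *
import pickle
S=pickle.load(open('scene.pkl','rb'))
for u,v in [(126,245),(143,275),(135,260),(163,297),(190,330)]: print(world(S,u,v).round(3))
p=np.array([.013,.020]);p/=np.linalg.norm(p)
m=np.array([.4935,-.192]); a=m-p*.052
print(p,a)
R=target(p,10)
rel([*a,.2],R)
E
```

```text
[ 0.416 -0.335  0.024]
[ 0.507 -0.351  0.018]
[ 0.465 -0.342  0.023]
[ 0.584 -0.349  0.016]
[ 0.686 -0.352  0.015]
[0.54498835 0.83844362] [ 0.46516061 -0.23559907]
ee [0.6247 0.     0.23  ] t 0.15 F [-0.21 -0.44 -0.09] w 0.08739410450328813
shift mm [-159.5  235.6   30.1] rot deg [ 9.7  2.9 32.9]
```

Candidates: the yellow ball with a brown foot on a wooden stand with a blue disc is at scene (190,220). The look-alikes are flat cells at (316,247), (342,118) and (488,122), a purple stand at (302,192), and the green model at side (262,243). The crop confirms (190,220), with the foot off to the left of the blue disc. I'll move behind it, high up, with the fingers partly shut to form a cradle.

>>> apply_moves(
  increments=[
    {"grip": 196,"xyz": [-32,47,0],"rotation": [2,0.6,6.6]},
    {"grip": 196,"xyz": [-64,94,0],"rotation": [4,1.2,13.2]},
    {"grip": 196,"xyz": [-96,141,0],"rotation": [6,1.8,19.8]},
    {"grip": 196,"xyz": [-128,188,10],"rotation": [8,2.4,26.4]},
    {"grip": 196,"xyz": [-160,236,30],"rotation": [9.7,2.9,32.9]},
  ],
)

```text
time: 0.78
ee_pos: [0.4638, -0.2377, 0.2006]
eef_rot: [0.955, -0.285, 0.026, -0.084]
ft_force: [1.7, 0.1, -0.3]
width: 0.0448
```

>>> apply_moves(
  increments=[
    {"grip": 196,"xyz": [0,0,0],"rotation": [0,0,0]},
  ],
)

```text
time: 0.9
ee_pos: [0.4599, -0.242, 0.199]
eef_rot: [0.953, -0.29, 0.025, -0.083]
ft_force: [0.3, 0.4, 0.0]
width: 0.0351
```

```bash
python3 - <<'E'
from h import *
import pickle
p=np.array([.013,.020]);p/=np.linalg.norm(p)
rel([*(np.array([.4935,-.192])-p*.052),.053],target(p,10))
for n in ['scene','side','wrist']:
    c=cam(n); pickle.dump(c,open(n+'1.pkl','wb')); cv2.imwrite(f'pics/{n}1.png',c['img'])
a=cv2.imread('pics/side1.png')[90:210,230:390]; b=cv2.imread('pics/wrist1.png')
a=cv2.resize(a,(512,384));cv2.imwrite('pics/c1.png',np.vstack([a,b])[:768])
cv2.imwrite('pics/c1.png',cv2.resize(np.hstack([a,b]),(800,300)))
E
```

```text
ee [ 0.4599 -0.242   0.199 ] t 0.9 F [0.26 0.4  0.01] w 0.035113028083076384
shift mm [  1.   17.1 145.2] rot deg [ 0.1 -0.1 -0.8]
```

View pics/c1.png

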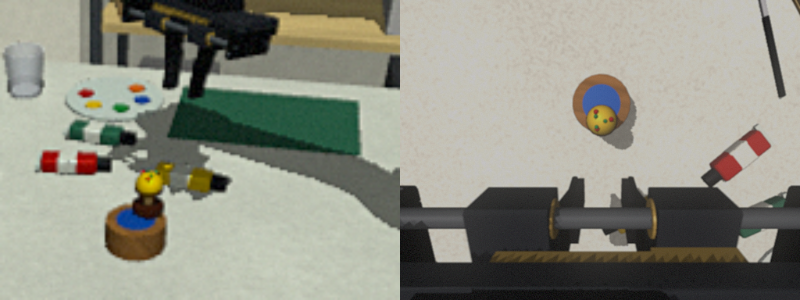

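The side view shows the fingers behind and above the model. The wrist view shows the model aligned with the finger gap. I'll cross-check positions with the wrist camera.

```bash
cat >> h.py <<'E'
from scipy.optimize import least_squares
def measure(c,verbose=True):
    P=cloud(c); im=c['img'].astype(int)
    near=(np.hypot(P[...,0]-C[0],P[...,1]-C[1])<.055)
    hsv=cv2.cvtColor(c['img'],cv2.COLOR_BGR2HSV)
    out={}
    wood=near&(abs(P[...,2]-.04)<.003)
    Q=P[wood][:,:2]
    # stand rim: outer contour by enclosing circle of r=40 fit on extreme points
    hull=cv2.convexHull(Q.astype(np.float32))[:,0]
    s=least_squares(lambda q:np.linalg.norm(hull-q,axis=1)-.0395,C,loss='soft_l1',f_scale=.001); out['stand']=s.x
    b=near&(im[...,0]>im[...,2]+40)&(abs(P[...,2]-.04)<.006)
    hb=cv2.convexHull(P[b][:,:2].astype(np.float32))[:,0]
    s=least_squares(lambda q:np.linalg.norm(hb-q,axis=1)-.0255,C,loss='soft_l1',f_scale=.001); out['blue']=s.x
    y=near&(P[...,2]>.075)&(P[...,2]<.106)&(hsv[...,1]>90)&(hsv[...,2]>60); Q=P[y]
    s=least_squares(lambda q:np.linalg.norm(Q-q,axis=1)-.018,np.r_[Q.mean(0)[:2],.08],loss='soft_l1',f_scale=.001); out['ball']=s.x
    for k in out: print(k,out[k].round(4),end=' ')
    print('err ball-stand mm',((out['ball'][:2]-out['stand'])*1000).round(1),'ball-blue',((out['ball'][:2]-out['blue'])*1000).round(1))
    return out
E
python3 - <<'E'
from h import *
import pickle
for n in ['scene','side','wrist']:
    print(n); measure(pickle.load(open(n+'1.pkl','rb')))
E
```

```text
scene
stand [ 0.5078 -0.1747] blue [ 0.5065 -0.1736] ball [ 0.4942 -0.1927  0.081 ] err ball-stand mm [-13.6 -18.1] ball-blue [-12.2 -19.2]
side
stand [ 0.5038 -0.1704] blue [ 0.5042 -0.1719] ball [ 0.4917 -0.1919  0.0837] err ball-stand mm [-12.2 -21.6] ball-blue [-12.5 -20. ]
wrist
stand [ 0.5036 -0.1735] blue [ 0.5033 -0.1733] ball [ 0.4911 -0.1928  0.0838] err ball-stand mm [-12.5 -19.3] ball-blue [-12.2 -19.5]
```

>>> apply_moves(
  increments=[
    {"grip": 196,"xyz": [0,4,35],"rotation": [0,0,-0.8]},
    {"grip": 196,"xyz": [0.5,8,70],"rotation": [0,0,-0.8]},
    {"grip": 196,"xyz": [1,12,100],"rotation": [0,0,-0.8]},
    {"grip": 196,"xyz": [1,15,125],"rotation": [0,0,-0.8]},
    {"grip": 196,"xyz": [1,17,140],"rotation": [0,0,-0.8]},
  ],
)

```text
time: 1.68
ee_pos: [0.4702, -0.2294, 0.0588]
eef_rot: [0.957, -0.276, 0.026, -0.084]
ft_force: [0.7, -0.5, 1.8]
width: 0.0201
```

>>> apply_moves(
  increments=[
    {"grip": 196,"xyz": [0,0,0],"rotation": [0,0,0]},
  ],
)

```text
time: 1.8
ee_pos: [0.4704, -0.2284, 0.0583]
eef_rot: [0.957, -0.275, 0.025, -0.084]
ft_force: [0.3, 0.5, 0.8]
width: 0.0203
```

```bash
python3 - <<'E'
from h import *
import pickle
p=np.array([-12.4,-19.5])/-23.1
rel([*(np.array([.4925,-.1925])-p*.045),.053],target(p,10))
o=[]
for n in ['side','wrist','scene']:
    c=cam(n); pickle.dump(c,open(n+'2.pkl','wb')); o.append(c['img'])
    try: measure(c)
    except Exception as e: print(n,e)
a=cv2.resize(o[0][120:210,250:370],(400,300));cv2.imwrite('pics/c2.png',np.hstack([a,cv2.resize(o[1],(400,300))]))
E
```

```text
ee [ 0.4704 -0.2284  0.0583] t 1.8 F [0.34 0.5  0.83] w 0.020309978686747478
shift mm [-0.6  3.7  4.7] rot deg [-0.1 -0.   0.4]
stand [ 0.5036 -0.1711] blue [ 0.5029 -0.171 ] ball [ 0.4911 -0.1919  0.0834] err ball-stand mm [-12.4 -20.7] ball-blue [-11.7 -20.9]
stand [ 0.5034 -0.1732] blue [ 0.5035 -0.173 ] ball [ 0.491  -0.1926  0.0838] err ball-stand mm [-12.4 -19.4] ball-blue [-12.5 -19.6]
stand [ 0.508  -0.1741] blue [ 0.5063 -0.1735] ball [ 0.4943 -0.1927  0.0811] err ball-stand mm [-13.7 -18.6] ball-blue [-12.  -19.3]
```

View pics/c2.png

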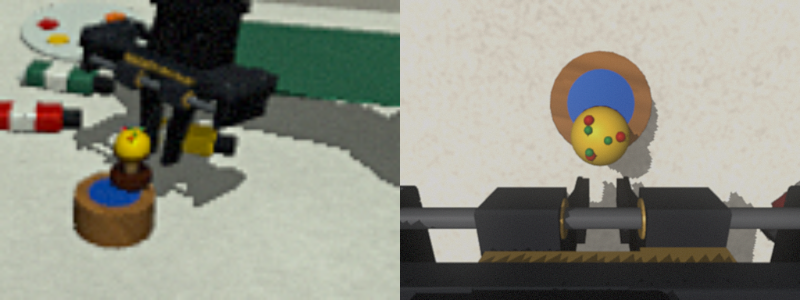

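>>> apply_moves(
  increments=[
    {"grip": 196,"xyz": [-0.3,0.9,4.9],"rotation": [0,0,0.3]},
    {"grip": 196,"xyz": [-0.6,-2,5.4],"rotation": [0,0,0.3]},
    {"grip": 196,"xyz": [-0.6,-5,6],"rotation": [0,0,0.3]},
    {"grip": 196,"xyz": [-0.6,-7,6.3],"rotation": [0,0,0.3]},
    {"grip": 196,"xyz": [-0.6,-8,6.5],"rotation": [0,0,0.3]},
  ],
)

```text
time: 2.58
ee_pos: [0.4755, -0.2213, 0.0549]
eef_rot: [0.957, -0.278, 0.026, -0.084]
ft_force: [0.5, 0.1, -0.0]
width: 0.02
```

```bash
cat > look.py <<'E'
from h import *
import sys
k=sys.argv[1]
p=np.array([12.4,19.5])/23.1
rel([*(np.array([.505,-.172])-p*.028),.053],target(p,10))
o=[]
for n in ['side','wrist']:
    c=cam(n); o.append(c['img'])
    try: measure(c)
    except Exception as e: print(n,e)
a=cv2.resize(o[0][120:210,250:370],(400,300),interpolation=cv2.INTER_CUBIC);cv2.imwrite(f'pics/c{k}.png',np.hstack([a,cv2.resize(o[1],(400,300))]))
E
python3 look.py 3
```

```text
ee [ 0.4755 -0.2213  0.0549] t 2.575 F [ 0.46  0.07 -0.02] w 0.02003797207145678
shift mm [ -1.5 -28.6   7. ] rot deg [-0.1 -0.2  0.1]
stand [ 0.5036 -0.1697] blue [ 0.5051 -0.1717] ball [ 0.4918 -0.1924  0.0835] err ball-stand mm [-11.8 -22.7] ball-blue [-13.2 -20.7]
stand [ 0.5035 -0.1732] blue [ 0.5034 -0.173 ] ball [ 0.491  -0.1927  0.0838] err ball-stand mm [-12.5 -19.5] ball-blue [-12.4 -19.7]
```

View pics/c3.png

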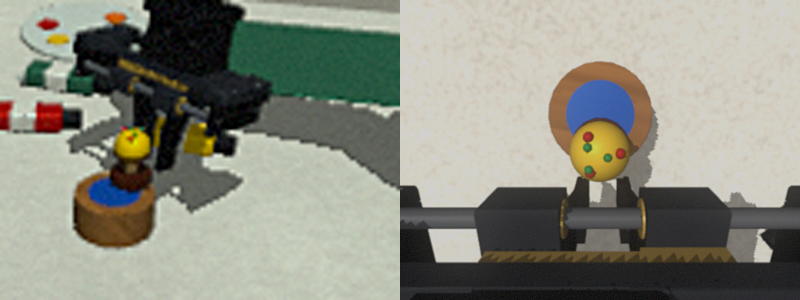

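>>> apply_moves(
  increments=[
    {"grip": 196,"xyz": [-0.3,-1,1.2],"rotation": [0,0,0]},
    {"grip": 196,"xyz": [-0.6,-2.5,2.0],"rotation": [0,0,0]},
    {"grip": 196,"xyz": [-0.7,-4,2.2],"rotation": [0,0,0]},
    {"grip": 196,"xyz": [-0.7,-5.5,2.5],"rotation": [0,0,0]},
    {"grip": 196,"xyz": [-0.7,-7,2.8],"rotation": [0,0,0]},
  ],
)

```text
time: 3.3
ee_pos: [0.4788, -0.2147, 0.0533]
eef_rot: [0.957, -0.278, 0.026, -0.084]
ft_force: [1.0, 0.2, 0.5]
width: 0.0206
```

```bash
python3 look.py 4
```

```text
ee [ 0.4788 -0.2147  0.0533] t 3.3 F [1.02 0.2  0.45] w 0.0206319629276618
shift mm [ -0.8 -21.7   4.2] rot deg [-0.1 -0.2  0.1]
stand [ 0.504  -0.1704] blue [ 0.5027 -0.1718] ball [ 0.4926 -0.1909  0.0846] err ball-stand mm [-11.5 -20.6] ball-blue [-10.2 -19.1]
stand [ 0.5036 -0.1731] blue [ 0.5034 -0.173 ] ball [ 0.4924 -0.1915  0.0838] err ball-stand mm [-11.2 -18.4] ball-blue [-11.1 -18.5]
```

View pics/c4.png

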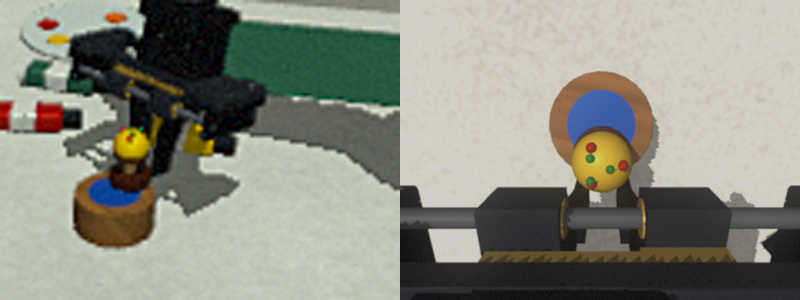

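>>> apply_moves(
  increments=[
    {"grip": 196,"xyz": [0,-1.5,0.2],"rotation": [0,0,0]},
    {"grip": 196,"xyz": [0,-3,0.5],"rotation": [0,0,0]},
    {"grip": 196,"xyz": [0,-4.5,0.8],"rotation": [0,0,0]},
    {"grip": 196,"xyz": [0,-6,1.0],"rotation": [0,0,0]},
    {"grip": 196,"xyz": [0,-7.5,1.3],"rotation": [0,0,0]},
  ],
)

```text
time: 4.03
ee_pos: [0.483, -0.2081, 0.0534]
eef_rot: [0.957, -0.278, 0.026, -0.084]
ft_force: [-0.5, -1.3, -0.2]
width: 0.02
```

```bash
python3 look.py 5
```

```text
ee [ 0.483  -0.2081  0.0534] t 4.025 F [-0.47 -1.34 -0.19] w 0.019982185152910864
shift mm [ -0.8 -13.9   2.9] rot deg [-0.1 -0.2  0.1]
stand [ 0.5041 -0.1703] blue [ 0.5046 -0.1715] ball [ 0.4976 -0.1848  0.0838] err ball-stand mm [ -6.5 -14.4] ball-blue [ -6.9 -13.2]
stand [ 0.5035 -0.1731] blue [ 0.5033 -0.173 ] ball [ 0.497  -0.1852  0.0838] err ball-stand mm [ -6.5 -12.1] ball-blue [ -6.4 -12.3]
```

View pics/c5.png

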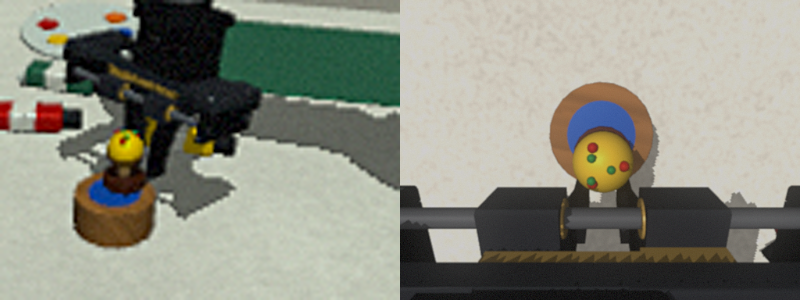

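>>> apply_moves(
  increments=[
    {"grip": 196,"xyz": [-0.3,-1.5,0.3],"rotation": [0,0,0]},
    {"grip": 196,"xyz": [-0.6,-3,0.6],"rotation": [0,0,0]},
    {"grip": 196,"xyz": [-0.9,-4.5,0.8],"rotation": [0,0,0]},
    {"grip": 196,"xyz": [-1.2,-6,1.1],"rotation": [0,0,0]},
    {"grip": 196,"xyz": [-1.4,-7.5,1.4],"rotation": [0,0,0]},
  ],
)

```text
time: 4.75
ee_pos: [0.486, -0.2007, 0.0533]
eef_rot: [0.957, -0.278, 0.026, -0.084]
ft_force: [-0.1, 0.8, 0.2]
width: 0.0203
```

```bash
python3 look.py 6
```

```text
ee [ 0.486  -0.2007  0.0533] t 4.75 F [-0.12  0.8   0.18] w 0.020289511176163788
shift mm [ 0.7 -6.2  1.4] rot deg [-0.1 -0.2  0.1]
stand [ 0.5037 -0.1696] blue [ 0.5038 -0.1712] ball [ 0.5001 -0.1775  0.084 ] err ball-stand mm [-3.5 -7.9] ball-blue [-3.6 -6.3]
stand [ 0.5036 -0.173 ] blue [ 0.5034 -0.173 ] ball [ 0.5    -0.1779  0.0838] err ball-stand mm [-3.5 -4.9] ball-blue [-3.4 -4.9]
```

View pics/c6.png

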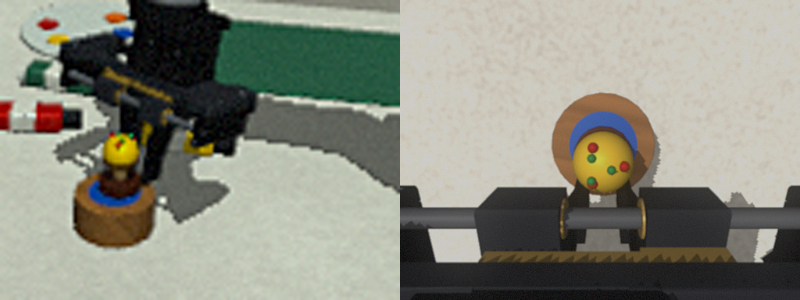

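>>> apply_moves(
  increments=[
    {"grip": 196,"xyz": [0,-1.2,0.2],"rotation": [0,0,0]},
    {"grip": 196,"xyz": [0.1,-2.4,0.4],"rotation": [0,0,0]},
    {"grip": 196,"xyz": [0.2,-3.6,0.6],"rotation": [0,0,0]},
    {"grip": 196,"xyz": [0.2,-4.7,0.8],"rotation": [0,0,0]},
    {"grip": 196,"xyz": [0.2,-5.2,0.9],"rotation": [0,0,0]},
  ],
)

```text
time: 5.48
ee_pos: [0.4891, -0.1961, 0.0533]
eef_rot: [0.957, -0.277, 0.026, -0.084]
ft_force: [-1.0, 0.1, 0.6]
width: 0.0202
```

```bash
python3 look.py 7
```

```text
ee [ 0.4891 -0.1961  0.0533] t 5.475 F [-0.96  0.08  0.63] w 0.02016779886973536
shift mm [ 0.5 -0.8  0.5] rot deg [-0.1 -0.2  0.1]
stand [ 0.5039 -0.1704] blue [ 0.5051 -0.1733] ball [ 0.5031 -0.1724  0.0834] err ball-stand mm [-0.8 -2. ] ball-blue [-2.   0.9]
stand [ 0.5036 -0.173 ] blue [ 0.5034 -0.173 ] ball [ 0.5029 -0.1735  0.0838] err ball-stand mm [-0.6 -0.4] ball-blue [-0.4 -0.4]
```

View pics/c7.png

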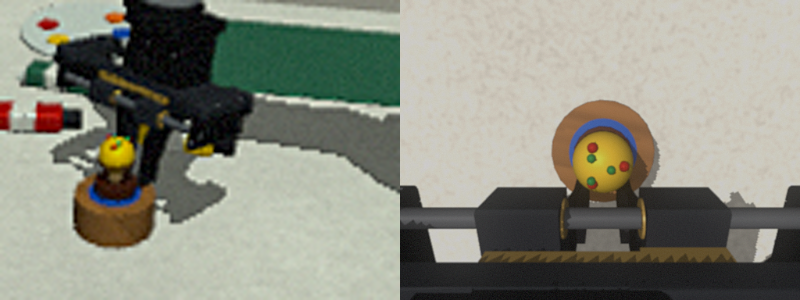

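By the wrist camera the model is within 1 mm of centre. I'll back off straight, then look.

>>> apply_moves(
  increments=[
    {"grip": 196,"xyz": [0,2,-0.4],"rotation": [0,0,0]},
    {"grip": 196,"xyz": [0,6,-1.1],"rotation": [0,0,0]},
    {"grip": 196,"xyz": [0,14,-2.5],"rotation": [0,0,0]},
    {"grip": 196,"xyz": [0,24,-4.5],"rotation": [0,0,0]},
    {"grip": 196,"xyz": [0,36,-7],"rotation": [0,0,0]},
  ],
)

```text
time: 6.2
ee_pos: [0.4689, -0.2279, 0.0539]
eef_rot: [0.957, -0.277, 0.026, -0.084]
ft_force: [0.1, -1.1, 0.2]
width: 0.0203
```

>>> apply_moves(
  increments=[
    {"grip": 196,"xyz": [0,5,-20],"rotation": [0,0,0]},
    {"grip": 196,"xyz": [0,8,-50],"rotation": [0,0,0]},
    {"grip": 196,"xyz": [0,8,-90],"rotation": [0,0,0]},
    {"grip": 196,"xyz": [0,8,-110],"rotation": [0,0,0]},
    {"grip": 196,"xyz": [0,8,-110],"rotation": [0,0,0]},
  ],
)

```text
time: 6.82
ee_pos: [0.4543, -0.252, 0.1622]
eef_rot: [0.957, -0.278, 0.028, -0.084]
ft_force: [0.4, 0.2, -0.1]
width: 0.0202
```

```bash
python3 look.py 8; python3 - <<'E'
from h import *
c=cam('scene'); measure(c); cv2.imwrite('pics/scene8.png',c['img'])
E
```

```text
ee [ 0.4543 -0.252   0.1622] t 6.825 F [ 0.35  0.25 -0.14] w 0.020172582476579364
shift mm [ -0.9 -46.5 119.2] rot deg [-0.1 -0.4  0.1]
stand [ 0.5041 -0.17  ] blue [ 0.5048 -0.1698] ball [ 0.5039 -0.1727  0.0831] err ball-stand mm [-0.2 -2.7] ball-blue [-0.9 -2.9]
stand [ 0.5034 -0.1734] blue [ 0.5032 -0.1727] ball [ 0.503  -0.1735  0.0837] err ball-stand mm [-0.4 -0.1] ball-blue [-0.2 -0.8]
stand [ 0.5081 -0.1739] blue [ 0.5045 -0.1709] ball [ 0.5062 -0.1735  0.081 ] err ball-stand mm [-1.8  0.4] ball-blue [ 1.8 -2.5]
```

View pics/c8.png

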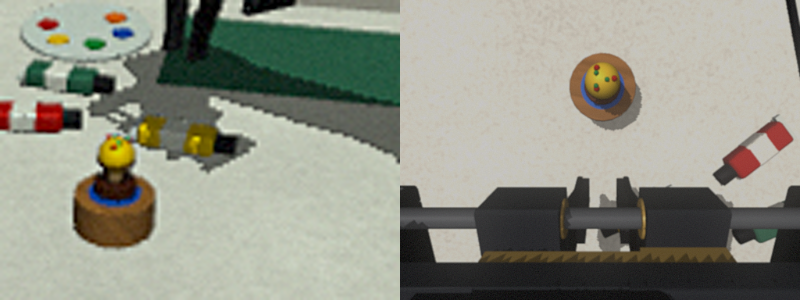

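View pics/scene8.png

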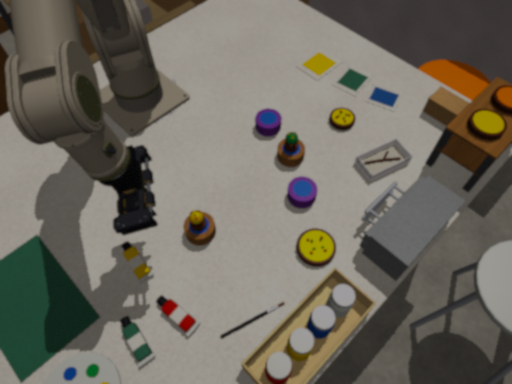

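All three cameras agree, allowing for each one's own constant offset, that the model is upright and within about 1 mm of centre. The robot is clear, so I'm handing in.

```bash
python3 -c "
from bench import r
print(r.close_job())"
```

```text
the job is handed in; nothing more can be done
None
```

The yellow model now stands upright on the blue disc, within about 1 mm of the centre of its stand. I pushed it about 23 mm at the foot in four slow, light pushes, with the fingertips held about 20 mm apart, then backed off and lifted clear. It took about 7 s, and the wrist force readings stayed below about 2 N.

- **Wrist camera:** this is the nearest to an overhead view. With the fingers withdrawn it put the model 0.4 mm off the stand's axis. The ball's measured height was unchanged to within 0.1 mm, so it is not leaning.
- **Scene and side cameras:** their raw readings disagreed a little, giving 1.8 mm and 2.7 mm off the stand's axis. Both showed similar offsets from the wrist camera before I touched the model. Allowing for those, they put it within about 1.1 mm.
- **Blue disc as reference:** taken against the disc, which the model now mostly hides, the raw readings were 0.8 to 3.1 mm off. I gave these less weight.
- **Other objects:** in the last pictures the green model and everything else looked undisturbed, and the robot was touching nothing.

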